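# Open the green parts pot

## Robot

A 6-joint arm with a two-finger parallel gripper is mounted at the origin on a cart in front of the work surface, level with it; the furniture and walls round the work are solid. World frame = base frame: x ahead of the robot, y to its left, z up, the work surface at z = 0. Lengths are in m, angles in rad, forces in N, time in s.
With the tool pointing down it reaches from about 0.425 to 0.95 m from the base axis. Payload 3.5 kg.
Tool frame: the origin (TCP) lies on the centre line of the jaws, within the pads' length; the fingertips stand 14 mm ahead of it and the grasp point (between the pads) lies 5 mm behind it (ctrl.finger_overhang is the distance from the TCP to the fingertips, in m); z points along the fingers, y is the line along which they close (so a half turn about z gives the same grasp; the last joint's range is limited). The gripper opens to 85 mm and grips with 20 to 120 N. Pads are 22 mm wide; open, the fingers measure 114 mm over their backs; the gripper's body (76 mm by 85 mm) begins 54 mm behind the grasp point. The pads swing forward as they close: fully open they stand 13 mm farther back than shut.
Start: joints at [1.149, 0.286, 1.577, -0, 1.279, -0.15], TCP at [0.181, 0.65, 0.245] pointing down, gripper open.
Joint ranges: [-2.77, 2.77], [-0.9, 2.22], [0.21, 2.48], [-1.53, 4.67], [0.24, 2.81], [-2.84, 2.84]. Speed limits (rad/s): [2.79, 2.79, 3.14, 3.14, 3.14, 3.14].

## Interface

Orientations are given as a unit quaternion [x, y, z, w].
In Python, from plant import ctrl gives the robot as it stands.
- The arm moves only by the tool send_rows, never from a script. Its argument "moves" is text: rows parted by semicolons, each of 7 numbers parted by spaces: the turn, a rotation vector about the tool's x, y, z in units of 360 degrees (1.0 is 360 degrees), then the shift along the tool's x, y, z in units of 20 cm (1.0 is 20 cm), then the gripper's target within -1 to 1 (fully open at 1, half-way at 0, shut at -1). A call has 1 to 12 rows; each row is the pose to reach, as a shift and turn from the pose commanded when the call began, along the tool's axes at that moment, turning the shorter way round; what a row does not reach only later rows make up. A row lasts 1/8 s, in which the tool goes at most 62.5 mm and 10.7 degrees, less where a joint would pass 70% of its speed; a pose out of reach is approached as far as the arm can. A call with a number of a shift or a turn outside -1 to 1 is refused whole. A call with a gripper value outside its range is refused whole. The fingers move at their own pace and stop on an object; "newtons" is the grip in N (left out, the last holds). Time passes only in rows, so rows that repeat a pose let the fingers close. It gives the time, the measured TCP pose, the force, the opening and the grip force at its end, in the units of the state.
- ctrl.get_state(): the state, without advancing time (a new reading comes with each control period).
- ctrl.read_camera(name): name is "scene" or "top" or "wrist"; returns a dict with "image" (480x640x3 uint8, red, green, blue), "fovy" (degrees; the focal length in pixels is half the picture's height over the tangent of half this angle, whatever the lens; pixels are square), "cx", "cy" (the principal point, pixels), "distortion" ([k1, k2, p1, p2, k3] as OpenCV has them; the pictures are not rectified), "extrinsics" (4x4, takes a point from camera to world coordinates). Camera axes: x right, y up, looking along -z (the intrinsics and any distortion apply to the point x, -y, -z); pixel columns grow to the right and rows downward; lengths in m; the calibration is good to about 2 mm. A picture is of the moment at which its call begins. There is no depth.
- ctrl.sign_off(): hands the job in; it is judged then, once.
The state is a dict: "time": time; "qpos": joint angles; "dq": joint speeds; "joint_efforts": joint torques, N m; "eef_pos": TCP position; "tcp_rot": TCP orientation; "contact_force": force on the tool from outside, world axes, zero at the start; "wrist_torque": the same for the moment, N m; "opening": opening from 0.0 (shut) to 1.0 (fully open); "finger_force": force on a finger pad.
Only numpy, scipy, OpenCV 4.12 (cv2) and the standard library are available. Lean on these libraries where they do the work, as an engineer would, in place of code of your own. Each camera call takes 0.05 s, during which the arm holds its last target. There are 200 camera calls.

## Task

I need to get at the bearing in the green pot. Lift its loose lid off by the black knob and set the lid down gently, knob up and lying flat, in the round aluminium dish. Leave the green pot standing where it is, and do not disturb the blue pot and its lid or the other things on the bench.

Things in the scene. Friction and masses are not known exactly. Their poses are not given: they have to be found in the camera images.
- green_pot: Upright round steel pot painted green, outside diameter 100 mm, 90 mm high, walls 4 mm, two small dark wire lugs at the sides (reaching 66 mm from the axis, 66 mm up). It stands loose on the bench, 0.9 kg. Origin: centre of its underside; z up along the pot's axis, y towards a lug. A bearing lies inside, fixed.
- green_pot_lid: The green pot's loose lid, about 0.2 kg, round: green plate 106 mm across and 4 mm thick resting on the pot's rim, below it a steel spigot 84 mm across and 6 mm deep that sits in the pot's 92 mm mouth, above it a step to 12 mm, then the knob. Origin: centre of the spigot's underside (6 mm below the pot's rim when closed; when the lid lies flat on a surface, on that surface); z along the lid's axis towards the knob. It lifts straight off, nothing holds it.
- green_pot_knob (a point): Middle of the green lid's knob: a black upright cylinder, 28 mm in diameter and 22 mm tall with rounded edges, on a 16 mm stem. The point lies on the lid's axis, 34 mm above the lid's origin (11 mm below the knob's flat top, 11 mm above its lower edge, 22 mm above the step of the lid around the stem).
- blue_pot: A second pot of the same make and size painted blue, which is to be left closed. Origin: centre of its underside; z up.
- blue_pot_lid: The blue pot's loose lid, the same as the green one but blue, with a black knob. It stays on the blue pot. Origin: centre of the spigot's underside.
- dish: Round shallow dish of pale aluminium (nearly white in bright light), 156 mm across at the rim, 13 mm high, flat floor 3 mm above the bench, floor about 142 mm in diameter. It is fixed to the bench. Origin: centre of its underside; z up.
- grease: Small blue grease tin, 63 mm across, 70 mm high, loose; a bystander. Origin: centre of its underside.
- measure: Yellow tape measure, 58x74x35 mm, loose; a bystander. Origin: centre of its underside.

How it is judged:
By the outcome, as a careful person would: the job done as asked, in the order asked, and still so for the second after the job is handed in, with the robot touching nothing.
It also fails if it takes over 40 s, if anything falls off the work surface, if the arm or the gripper's body presses on something with over 40 N, if the wrist force passes 120 N, or if a joint passes its speed limit or range.

## Working session

There is one attempt and no reset: what is moved stays moved. The work goes in short steps, Python scripts to look and compute and a tool call to move; the robot and the scene stay as the last step left them, time stands still between calls to the robot, and variables do not carry over. Pictures are saved under pics/ and viewed, at most 10 in all, crops included, and the job is handed in when it is done.

Besides the shell and the picture viewer there is one more tool, called after "Emit:" as name(argument=value, ...) on one line, values as JSON. send_rows: Moves the arm, as the interface text tells. Its arguments: {"type":"object","properties":{"moves":{"type":"string"},"newtons":{"type":"number"}},"required":["moves"]}

```bash
mkdir -p pics
cat > h.py <<'E'
import numpy as np, cv2
from plant import ctrl
def cam(n):
    c=ctrl.read_camera(n); f=240/np.tan(np.radians(c['fovy'])/2)
    c['K']=np.array([[f,0,c['cx']],[0,f,c['cy']],[0,0,1.]]); c['D']=np.array(c['distortion'],float); c['E']=np.array(c['extrinsics']); return c
def ray(c,u,v):
    x,y=cv2.undistortPoints(np.array([[[u,v]]],float),c['K'],c['D'])[0,0]
    return c['E'][:3,3],c['E'][:3,:3]@np.array([x,-y,-1.])
def at(c,u,v,z):
    o,d=ray(c,u,v); return o+d*(z-o[2])/d[2]
def proj(c,P):
    P=np.atleast_2d(P); q=(P-c['E'][:3,3])@c['E'][:3,:3]; q=q*[1,-1,-1]
    return cv2.projectPoints(q,np.zeros(3),np.zeros(3),c['K'],c['D'])[0][:,0]
def save(c,n): cv2.imwrite('pics/'+n,c['image'][:,:,::-1])
E
python3 - <<'E'
from h import *
for n in ('scene','top','wrist'):
    c=cam(n); save(c,n+'0.png'); print(n,c['fovy'],c['D'],c['E'].round(3).tolist())
s=ctrl.get_state(); print(s)
E
```

```text
scene 51.129073699545444 [-0.11497748  0.          0.          0.          0.        ] [[-0.666, 0.479, -0.572, 0.09], [-0.746, -0.437, 0.502, 0.412], [-0.009, 0.761, 0.649, 0.758], [0.0, 0.0, 0.0, 1.0]]
top 43.331515858904716 [-0.16461886  0.          0.          0.          0.        ] [[0.008, 0.996, -0.093, 0.543], [-1.0, 0.008, -0.002, -0.062], [-0.001, 0.093, 0.996, 1.286], [0.0, 0.0, 0.0, 1.0]]
wrist 58.85930364966405 [-0.031034  0.        0.        0.        0.      ] [[0.268, -0.925, -0.269, 0.113], [0.963, 0.257, 0.076, 0.669], [-0.002, -0.279, 0.96, 0.371], [0.0, 0.0, 0.0, 1.0]]
{'time': 0.15, 'qpos': array([ 1.14900007e+00,  2.87015645e-01,  1.57784440e+00,  1.22374077e-06,
        1.27866285e+00, -1.50019454e-01]), 'dq': array([-0.0004691 , -0.00416235, -0.00597735,  0.00062372,  0.00067568,
        0.00201194]), 'joint_efforts': array([ 1.34679831e-04, -4.06604362e+01, -2.93140125e+01, -1.88322360e-04,
        3.98372344e-03, -4.23739550e-06]), 'eef_pos': array([0.18097574, 0.64976659, 0.24422728]), 'tcp_rot': array([ 1.35470686e-01,  9.90780885e-01, -9.25779151e-04, -2.72754122e-04]), 'contact_force': array([-0.43026771, -0.27045304,  0.41107304]), 'wrist_torque': array([-0.03731744,  0.04315327, -0.01274314]), 'finger_force': 0.0, 'opening': 1.0002994031022892}
```

View pics/top0.png

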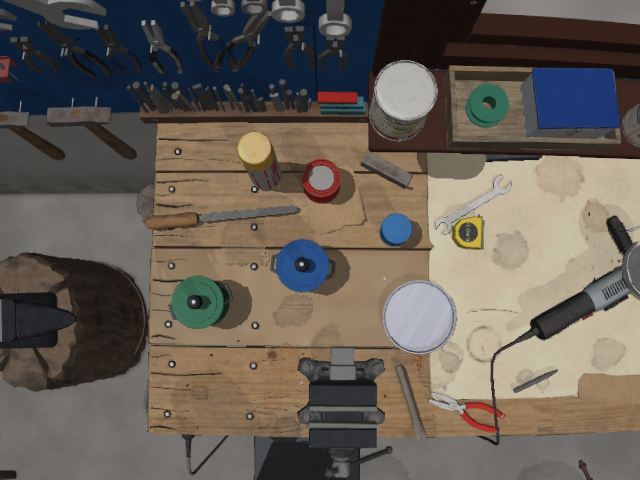

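View pics/scene0.png

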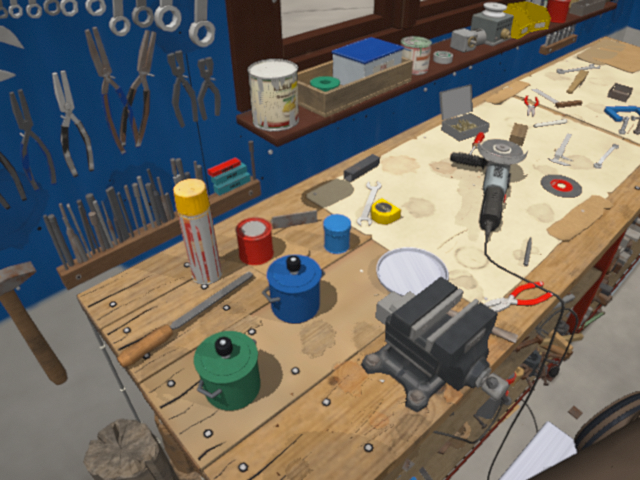

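Top view: green lid around (197,302) with its knob at (194,301), blue lid (303,264), dish (419,316), vise (343,400). The scene view shows the green knob at (223,345), blue knob (293,262), and dish (411,272).

```bash
cat > m.py <<'E'
from h import *
from scipy.optimize import least_squares
def blob(c,m,u,v):
    n,l,s,ce=cv2.connectedComponentsWithStats(m.astype(np.uint8)); 
    ys,xs=np.nonzero(m); i=np.argmin((xs-u)**2+(ys-v)**2); k=l[ys[i],xs[i]]
    return l==k, s[k], ce[k]
def tri(rs):
    A=sum((np.eye(3)-np.outer(d,d)/(d@d)) for o,d in rs); b=sum((np.eye(3)-np.outer(d,d)/(d@d))@o for o,d in rs)
    return np.linalg.solve(A,b)
T,S=cam('top'),cam('scene')
dark=lambda c:c['image'].max(2)<50
for nm,pt,ps in(('green',(194,301),(223,345)),('blue',(302,265),(293,262))):
    r=[]
    for c,p in((T,pt),(S,ps)):
        b,s,ce=blob(c,dark(c),*p); print(nm,s,ce.round(1)); r.append(ray(c,*ce))
    print(nm,'knob',tri(r).round(4), at(T,*blob(T,dark(T),*pt)[2],.122).round(4), at(S,*blob(S,dark(S),*ps)[2],.12).round(4))
# lid edge from top: pixels to plane z=.094, circle r 53
hsv=cv2.cvtColor(T['image'],cv2.COLOR_RGB2HSV)
V=T['image']
for nm,lo,hi,p,z in(('green',(60,80,60),(90,255,255),(205,315),.094),('blue',(100,100,60),(125,255,255),(310,278),.094)):
    b,s,ce=blob(T,cv2.inRange(hsv,lo,hi)>0,*p); c=max(cv2.findContours(b.astype(np.uint8),0,1)[0],key=len)[:,0]
    P=np.array([at(T,*q,z)[:2] for q in c]); 
    (x,y),r=cv2.minEnclosingCircle(P.astype(np.float32)); f=least_squares(lambda q:np.hypot(*(P-q[:2]).T)-.053,[x,y],loss='soft_l1',f_scale=.001).x
    print(nm,s,'lid',x,y,r,f)
g=(V.min(2)>150)&(hsv[:,:,1]<35); b,s,ce=blob(T,g,419,316)
c=cv2.convexHull(max(cv2.findContours(b.astype(np.uint8),0,1)[0],key=len))[:,0]
P=np.array([at(T,*q,.013)[:2] for q in c]);print('dish',s,cv2.minEnclosingCircle(P.astype(np.float32)),least_squares(lambda q:np.hypot(*(P-q[:2]).T)-q[2],[*P.mean(0),.07]).x)
print('vise',[at(T,*q,.1).round(3) for q in((300,360),(385,445),(330,347))], 'bench edge',at(T,150,300,0).round(3))
cc=np.hstack([T['image'][220:380,150:470],]) ; cv2.imwrite('pics/c.png',cv2.resize(cc[:,:,::-1],None,fx=2.5,fy=2.5))
E
python3 m.py
```

```text
green [187 295  16  14 126] [196.1 301.6]
green [215 337  18  19 220] [223.9 347.2]
green knob [0.5634 0.1921 0.1133] [0.5627 0.1895 0.122 ] [0.5591 0.1951 0.12  ]
blue [295 258  14  14 115] [302.4 264.2]
blue [287 257  13  15 133] [293.1 264.7]
blue knob [ 0.6383 -0.0153  0.113 ] [ 0.6371 -0.0162  0.122 ] [ 0.6328 -0.0103  0.12  ]
green [ 172  276   52   53 1874] lid 0.5621616244316101 0.19377562403678894 0.05290111526846886 [0.5623074  0.19339488]
blue [ 276  240   53   52 2018] lid 0.6373323202133179 -0.014360442757606506 0.05292493849992752 [ 0.63731735 -0.01438564]
dish [ 386  283   66   68 3552] ((0.537167489528656, -0.2574211657047272), 0.07185795903205872) [ 0.53692655 -0.25766337  0.07108424]
vise [array([ 0.451, -0.012,  0.1  ]), array([ 0.286, -0.179,  0.1  ]), array([ 0.477, -0.071,  0.1  ])] bench edge [0.567 0.317 0.   ]
```

View pics/wrist0.png

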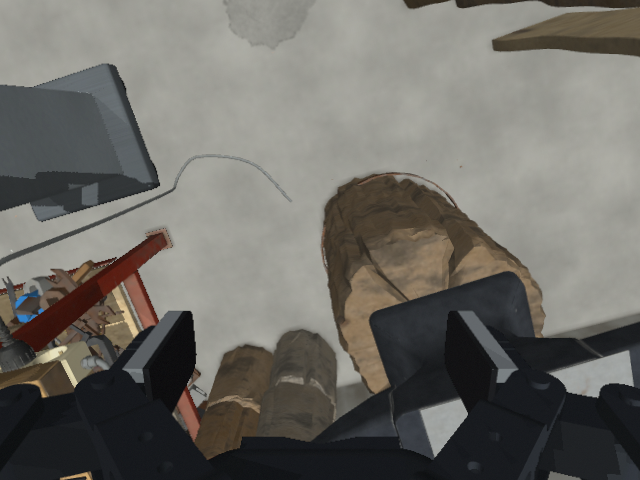

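The wrist camera sees only the floor and the stump beside the bench. The measured sizes match (lid radius 52.9 mm, dish floor radius 71 mm). Lid centre is (0.5625, 0.193), dish (0.537, -0.258). Moving.

Emit:
send_rows(moves="0 0 0 -0.82 -0.56 0 1;0 0 0 -0.82 -0.56 0 1;0 0 0 -0.82 -0.56 0 1;0 0 0 -0.82 -0.56 0 1", newtons=40)

```text
time: 0.75
eef_pos: [0.3111, 0.4958, 0.2453]
tcp_rot: [0.138, 0.99, -0.0, 0.0]
contact_force: [-0.5, 0.4, -0.4]
opening: 1.002
finger_force: 0.0
```

Emit:
send_rows(moves="0 0 0 -0.82 -0.56 0 1;0 0 0 -0.82 -0.56 0 1;0 0 0 -0.82 -0.56 0 1;0 0 0 -0.82 -0.56 0 1")

```text
time: 1.25
eef_pos: [0.4388, 0.3445, 0.2454]
tcp_rot: [0.137, 0.991, 0.0, 0.0]
contact_force: [0.3, -0.2, -0.9]
opening: 1.004
finger_force: 0.0
```

Emit:
send_rows(moves="0 0 0 -0.55 -0.56 0 1;0 0 0 -0.55 -0.56 0 1;0 0 0 -0.55 -0.56 0 1;0 0 0 -0.55 -0.56 0 1;0 0 0 -0.55 -0.56 0 1")

```text
time: 1.88
eef_pos: [0.5123, 0.2104, 0.2452]
tcp_rot: [0.135, 0.991, 0.0, -0.0]
contact_force: [-0.4, -0.2, -0.7]
opening: 1.0
finger_force: 0.0
```

```bash
cat > w.py <<'E'
import sys
from h import *
from scipy.spatial.transform import Rotation as R
s=ctrl.get_state(); r=R.from_quat(s['tcp_rot'])
print(s['time'],s['eef_pos'].round(4),s['contact_force'].round(2),s['opening'],s['finger_force'])
if len(sys.argv)>3: print('shift units',(r.inv().apply(np.array(sys.argv[1:4],float)-s['eef_pos'])/.2).round(4))
if len(sys.argv)>4: c=cam('wrist'); save(c,sys.argv[4])
print(proj(c,[[.5625,.193,.129],[.5625,.193,.096]]) if len(sys.argv)>4 else '')
E
python3 w.py .5625 .193 .180 w1.png
```

```text
1.875 [0.5123 0.2104 0.2452] [-0.37 -0.15 -0.73] 1.0002012473926911 0.0
shift units [-0.2656 -0.0168  0.3256]
[[314.88054903 321.54050459]
 [315.35990053 299.97255576]]
```

View pics/w1.png

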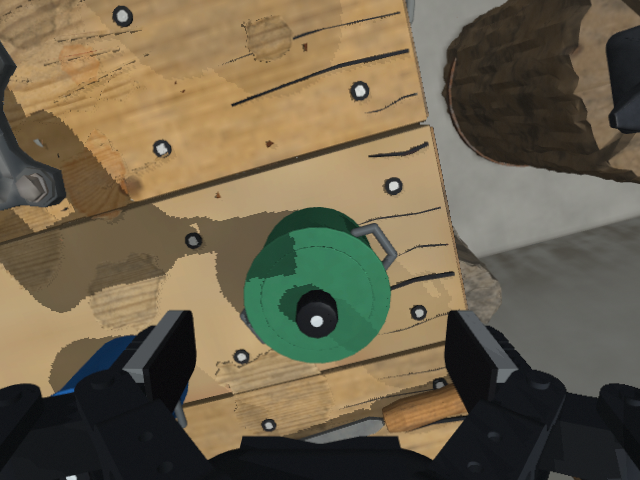

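The wrist view shows the green knob top at about (317,320), where I predicted (315,321.5), so they agree to about 1 mm. Descending to the knob.

Emit:
send_rows(moves="0 0 0 -0.266 -0.015 0.15 1;0 0 0 -0.266 -0.015 0.33 1;0 0 0 -0.266 -0.015 0.48 1;0 0 0 -0.266 -0.015 0.57 1;0 0 0 -0.266 -0.015 0.62 1;0 0 0 -0.266 -0.015 0.65 1;0 0 0 -0.266 -0.015 0.65 1")

```text
time: 2.8
eef_pos: [0.5636, 0.192, 0.1159]
tcp_rot: [0.135, 0.991, 0.0, 0.0]
contact_force: [0.7, 0.7, -0.3]
opening: 1.0
finger_force: 0.0
```

```bash
python3 w.py .5625 .193 .115 w2.png
```

```text
2.8 [0.5636 0.192  0.1159] [ 0.71  0.72 -0.27] 0.9995684210564219 0.0
shift units [0.0068 0.0032 0.0045]
[[323.11750612 355.72150335]
 [322.40910569 308.62447607]]
```

View pics/w2.png

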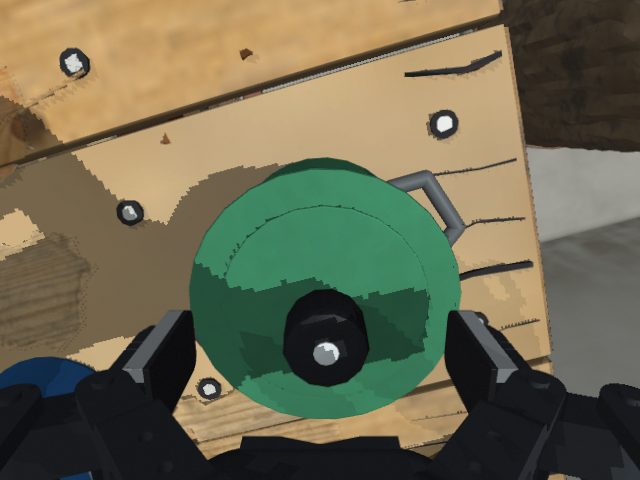

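The knob is centred at x≈326 px and the jaws at about 321 px. I'll correct about 2 mm along tool y and close gently.

Emit:
send_rows(moves="0 0 0 0.007 0.009 0.004 0.5;0 0 0 0.007 0.009 0.004 0;0 0 0 0.007 0.009 0.004 -0.2;0 0 0 0.007 0.009 0.004 -0.5;0 0 0 0.007 0.009 0.004 -1;0 0 0 0.007 0.009 0.004 -1;0 0 0 0.007 0.009 0.004 -1;0 0 0 0.007 0.009 0.004 -1", newtons=40)

```text
time: 3.85
eef_pos: [0.5628, 0.1941, 0.1149]
tcp_rot: [0.136, 0.991, 0.0, 0.0]
contact_force: [-0.5, 0.8, 3.3]
opening: 0.308
finger_force: 39.8
```

Emit:
send_rows(moves="0 0 0 0 0 -0.02 -1;0 0 0 0 0 -0.06 -1;0 0 0 0 0 -0.12 -1;0 0 0 0 0 -0.22 -1;0 0 0 0 0 -0.35 -1;0 0 0 0 0 -0.5 -1;0 0 0 0 0 -0.62 -1;0 0 0 0 0 -0.68 -1;0 0 0 0 0 -0.7 -1;0 0 0 0 0 -0.7 -1")

```text
time: 5.1
eef_pos: [0.5621, 0.1939, 0.254]
tcp_rot: [0.135, 0.991, -0.0, -0.0]
contact_force: [-0.1, -0.5, -2.9]
opening: 0.313
finger_force: 39.5
```

```bash
python3 w.py .537 -.258 .255
python3 - <<'E'
from h import *
c=cam('scene');save(c,'s2.png')
E
```

```text
5.1 [0.5621 0.1939 0.254 ] [-0.07 -0.51 -2.93] 0.3133901588787512 39.53498303890228
shift units [-0.4855 -2.2101 -0.0047]
```

View pics/s2.png

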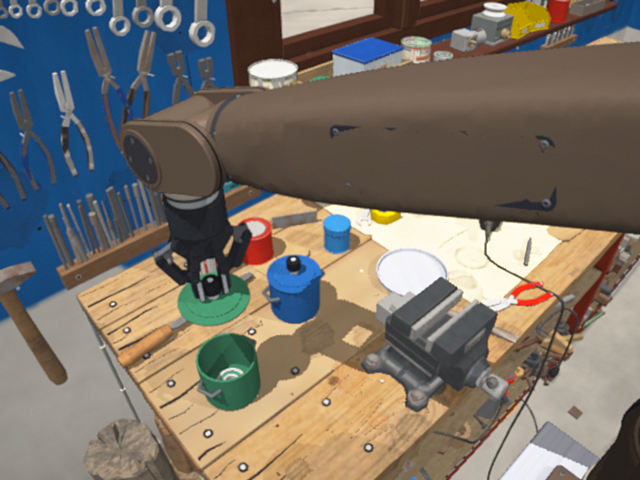

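The lid is off and level in the gripper (about (212,298)), and the pot stands at (228,375). Carrying it over to the dish.

Emit:
send_rows(moves="0 0 0 -0.02 -0.08 0 -1;0 0 0 -0.05 -0.22 0 -1;0 0 0 -0.085 -0.39 0 -1;0 0 0 -0.125 -0.57 0 -1;0 0 0 -0.16 -0.74 0 -1")

```text
time: 5.78
eef_pos: [0.5529, 0.0406, 0.2537]
tcp_rot: [0.136, 0.991, -0.0, -0.001]
contact_force: [0.2, -0.2, -2.4]
opening: 0.315
finger_force: 39.7
```

Emit:
send_rows(moves="0 0 0 -0.04 -0.18 0 -1;0 0 0 -0.08 -0.37 0 -1;0 0 0 -0.12 -0.55 0 -1;0 0 0 -0.16 -0.74 0 -1")

```text
time: 6.28
eef_pos: [0.5437, -0.1104, 0.2538]
tcp_rot: [0.136, 0.991, -0.0, -0.001]
contact_force: [0.6, 0.1, -2.9]
opening: 0.316
finger_force: 39.7
```

Emit:
send_rows(moves="0 0 0 -0.04 -0.18 0 -1;0 0 0 -0.08 -0.36 0 -1;0 0 0 -0.11 -0.51 0 -1;0 0 0 -0.14 -0.62 0 -1;0 0 0 -0.155 -0.7 0 -1;0 0 0 -0.165 -0.73 0 -1;0 0 0 -0.165 -0.73 0 -1;0 0 0 -0.165 -0.73 0 -1")

```text
time: 7.28
eef_pos: [0.5374, -0.2571, 0.2545]
tcp_rot: [0.135, 0.991, 0.0, -0.0]
contact_force: [-0.2, 0.1, -2.5]
opening: 0.312
finger_force: 39.7
```

```bash
python3 w.py .537 -.258 .036 w3.png; python3 -c "
from h import *
c=cam('wrist'); a=np.linspace(0,6.28,9)[:8]
print(proj(c,np.c_[.537+.078*np.cos(a),-.258+.078*np.sin(a),a*0+.013]).round())"
```

```text
7.275 [ 0.5374 -0.2571  0.2545] [-0.2   0.07 -2.46] 0.3124256895301942 39.652857184410095
shift units [ 6.0000e-04 -5.3000e-03  1.0926e+00]
[[1024.68641558   89.14875196]
 [ 958.32441098   90.03503046]]
[[341. 280.]
 [394. 243.]
 [406. 177.]
 [365. 121.]
 [294. 111.]
 [240. 156.]
 [235. 223.]
 [277. 273.]]
```

View pics/w3.png

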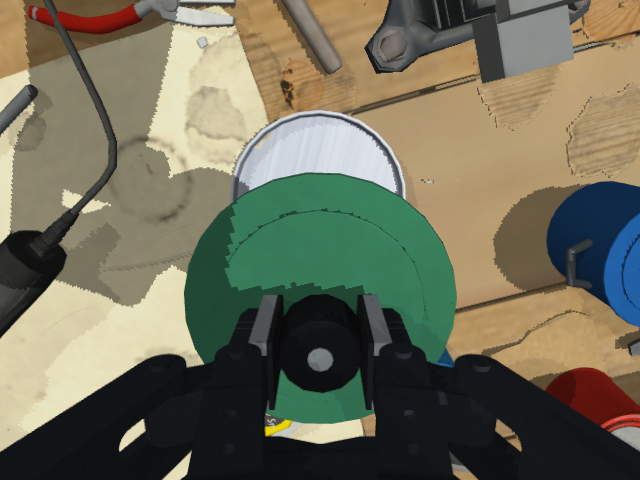

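The dish rim appears at left 233, right 406, top 111, matching the projection, and the lid is centred above it. Lowering; contact is expected at TCP z ≈ 0.034.

Emit:
send_rows(moves="0 0 0 0 -0.005 0.06 -1;0 0 0 0 -0.005 0.2 -1;0 0 0 0 -0.005 0.38 -1;0 0 0 0 -0.005 0.56 -1;0 0 0 0 -0.005 0.72 -1;0 0 0 0 -0.005 0.84 -1;0 0 0 0 -0.005 0.92 -1;0 0 0 0 -0.005 0.97 -1;0 0 0 0 -0.005 1 -1;0 0 0 0 -0.005 1 -1")

```text
time: 8.62
eef_pos: [0.5372, -0.259, 0.0547]
tcp_rot: [0.135, 0.991, -0.0, 0.0]
contact_force: [-0.0, 0.7, -2.8]
opening: 0.311
finger_force: 39.7
```

Emit:
send_rows(moves="0 0 0 0 0 0.03 -1;0 0 0 0 0 0.05 -1;0 0 0 0 0 0.065 -1;0 0 0 0 0 0.075 -1;0 0 0 0 0 0.085 -1;0 0 0 0 0 0.085 -1")

```text
time: 9.38
eef_pos: [0.5369, -0.2588, 0.0374]
tcp_rot: [0.135, 0.991, 0.0, -0.0]
contact_force: [-0.0, 0.6, -3.2]
opening: 0.309
finger_force: 39.7
```

Emit:
send_rows(moves="0 0 0 0 0 0.004 -1;0 0 0 0 0 0.008 -1;0 0 0 0 0 0.012 -1;0 0 0 0 0 0.012 -1")

```text
time: 9.88
eef_pos: [0.5369, -0.2589, 0.0351]
tcp_rot: [0.135, 0.991, 0.0, -0.0]
contact_force: [0.1, -0.0, -2.3]
opening: 0.311
finger_force: 39.7
```

Emit:
send_rows(moves="0 0 0 0 0 0.003 -1;0 0 0 0 0 0.003 -1")

```text
time: 10.12
eef_pos: [0.537, -0.2589, 0.0345]
tcp_rot: [0.135, 0.991, -0.0, -0.0]
contact_force: [0.5, -0.2, -1.6]
opening: 0.315
finger_force: 39.7
```

Emit:
send_rows(moves="0 0 0 0 0 0.003 -1;0 0 0 0 0 0.003 -1")

```text
time: 10.38
eef_pos: [0.537, -0.2589, 0.034]
tcp_rot: [0.135, 0.991, -0.0, 0.0]
contact_force: [-0.6, 0.3, -2.0]
opening: 0.312
finger_force: 39.7
```

Emit:
send_rows(moves="0 0 0 0 0 0.003 -1;0 0 0 0 0 0.003 -1")

```text
time: 10.62
eef_pos: [0.5371, -0.259, 0.0339]
tcp_rot: [0.135, 0.991, 0.0, -0.0]
contact_force: [-2.3, 0.7, 2.5]
opening: 0.315
finger_force: 40.1
```

Contact is made: the vertical force rose to +2.5 N at the expected height. Releasing and retreating.

Emit:
send_rows(moves="0 0 0 0 0 0 -0.35;0 0 0 0 0 0 -0.25;0 0 0 0 0 0 0;0 0 0 0 0 0 0.5;0 0 0 0 0 0 1;0 0 0 0 0 0 1;0 0 0 0 0 -0.05 1;0 0 0 0 0 -0.2 1;0 0 0 0 0 -0.45 1;0 0 0 0 0 -0.7 1;0 0 0 0 0 -0.95 1;0 0 0 0 0 -1 1")

```text
time: 12.12
eef_pos: [0.5389, -0.2601, 0.2394]
tcp_rot: [0.135, 0.991, -0.002, 0.004]
contact_force: [-0.6, -0.4, 0.2]
opening: 1.001
finger_force: 0.0
```

Emit:
send_rows(moves="0 0 0 0.2 0 -0.2 1;0 0 0 0.45 0 -0.2 1;0 0 0 0.45 0 -0.2 1;0 0 0 0.45 0 -0.2 1")

```text
time: 12.62
eef_pos: [0.4503, -0.2347, 0.2729]
tcp_rot: [0.136, 0.991, 0.0, -0.0]
contact_force: [0.3, -0.1, -0.3]
opening: 0.999
finger_force: 0.0
```

Run:
```python
from h import *
T,S=cam('top'),cam('scene')
save(T,'t9.png');save(S,'s9.png')
i=np.hstack([cv2.resize(T['image'][200:380,130:490],(400,200)),np.zeros((200,0,3),np.uint8)])
j=cv2.resize(S['image'][200:420,180:480],(400,293)); o=np.vstack([i,j]); cv2.imwrite('pics/f.png',cv2.resize(o,(800,600)[:1]*0 or (480,592))[:,:,::-1])
print(ctrl.get_state()['contact_force'],ctrl.get_state()['eef_pos'])
```

```text
[-0.82166879 -0.23273233 -0.21810977] [ 0.45088979 -0.23503278  0.2731049 ]
```

View pics/f.png

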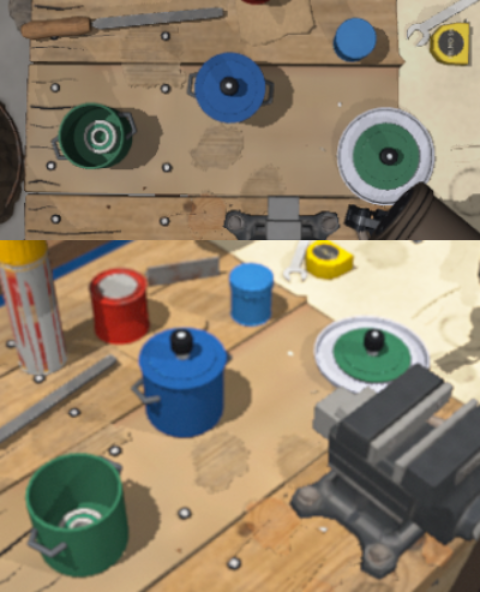

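The lid lies flat in the dish, centred and knob up (crop (388,155)). The green pot is open and in place, and the blue pot is still closed and undisturbed.

```bash
python3 -c "
from plant import ctrl
print(ctrl.get_state()['dq'].round(3)); print(ctrl.sign_off())"
```

```text
[ 0.002  0.008 -0.008  0.     0.003 -0.   ]
the job is handed in; nothing more can be done
None
```

Job handed in after about 13 s: the green pot's lid lies flat and knob up in the aluminium dish, the green pot is open where it stood, and the final pictures show the blue pot and other things undisturbed.

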